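# Take the keyed middle bin out of the caddy under the shelf

### The arm

A 6-joint arm with a two-finger parallel gripper is mounted at the origin on the work surface. World frame = base frame: x ahead of the robot, y to its left, z up, the work surface at z = 0. Lengths are in m, angles in rad, forces in N, time in s.
With the tool pointing down it reaches from about 0.375 to 0.9 m from the base axis. Payload 3.1 kg.
Tool frame: the origin (TCP) lies midway between the tips of the shut fingers; the grasp point (between the pads) lies 19 mm behind it; z points along the fingers, y is the line along which they close (so a half turn about z gives the same grasp; the last joint's range is limited). The gripper opens to 85 mm and grips with 20 to 120 N. Pads are 22 mm wide; open, the fingers measure 114 mm over their backs; the gripper's body (76 mm by 85 mm) begins 54 mm behind the grasp point. The pads swing forward as they close: fully open they stand 13 mm farther back than shut.
Start: joints at [1.046, 0.527, 1.433, -0, 1.181, -0.178], TCP at [0.212, 0.588, 0.231] pointing down, gripper open.
Joint ranges: [-3.08, 3.08], [-0.75, 2.2], [0.22, 2.44], [-1.43, 4.57], [0, 2.65], [-2.85, 2.85]. Speed limits (rad/s): [2.79, 2.79, 3.14, 3.14, 3.14, 3.14].

### API

Orientations are given as a rotation vector (axis times angle).
In Python, from bench import robot, eyes, finish_job gives the robot as it stands.
- The arm moves only by the shell command python3 -m jog 'ROWS' [FORCE]. ROWS is JSON, a list of rows, each an object with "jaw": the opening, from 0 (shut) to 1 (fully open); "slide": the shift along the tool's x, y, z in units of 150 mm (1.0 is 150 mm), a list of three; "turn": the turn, a rotation vector about the tool's x, y, z in units of 180 degrees (1.0 is 180 degrees), a list of three. A call has 1 to 20 rows; each row is the pose to reach, as a shift and turn from the pose commanded when the call began, along the tool's axes at that moment, turning the shorter way round; what a row does not reach only later rows make up. A row lasts 1/8 s, in which the tool goes at most 62.5 mm and 10.7 degrees, less where a joint would pass 70% of its speed; a pose out of reach is approached as far as the arm can. A call with a number of a shift or a turn outside -1 to 1 is refused whole. A call with a gripper value outside its range is refused whole. The fingers move at their own pace and stop on an object; FORCE is the grip in N (left out, the last holds). Time passes only in rows, so rows that repeat a pose let the fingers close. It gives the time, the measured TCP pose, the force, the opening and the grip force at its end, in the units of the state.
- robot.state(): the state, without advancing time (a new reading comes with each control period).
- eyes.read_camera(name): name is "side" or "top"; returns the picture (384x512x3 uint8, red, green, blue); there is no depth.
- eyes.camera_info(name): a dict with "K" (3x3 intrinsics, pixels), "R" (3x3) and "t" (3): a world point X has camera coordinates R X + t. Camera axes: x right, y down, z forward; pixel columns grow to the right and rows downward; lengths in m; the calibration is good to about 2 mm. A picture is of the moment at which its call begins. camera_info takes no time and is no camera call.
- finish_job(): hands the job in; it is judged then, once.
The state is a dict: "time": time; "joint_pos": joint angles; "qvel": joint speeds; "effort": joint torques, N m; "ee_pos": TCP position; "tcp_rot": TCP orientation; "ft_force": force on the tool from outside, world axes, zero at the start; "torque": the same for the moment, N m; "opening": opening from 0.0 (shut) to 1.0 (fully open); "finger_force": force on a finger pad.
Only numpy, scipy, OpenCV 4.12 (cv2) and the standard library are available. Lean on these libraries where they do the work, as an engineer would, in place of code of your own. Each camera call takes 0.05 s, during which the arm holds its last target. There are 200 camera calls.

### The job

The middle bin of the teether caddy is to be refilled. Slide the grey retaining leaf fully aside so that it no longer covers the middle bin, draw that bin straight up by its tab until it is free of its two neighbours and over the front rail, and stand it gently upright in the middle of the turntable tray, then let go. Do not knock the shelf overhanging the caddy, and leave the neighbouring bins and everything else where they are.

Things in the scene. Friction and masses are not known exactly. Their poses are not given: they have to be found in the camera images.
- caddy: Fixed wooden caddy, 140 x 224 mm, partly under the shelf, with three white bins in a row along its y. Origin on the table straight below the tab of the middle bin as it stands in; x points to the back (under the shelf), z up. Floor 8 mm above the table. Front ledge at x = -88 to -64 mm; a stop block on it (y = -112 to -37 mm, flush with the leaf) closes the leaf's channel at the -y end.
- rail_top (a point): Middle of the top of the caddy's front rail, 8 mm thick (caddy x -96 to -88 mm), its top 53.5 mm above the table and flush with the leaf's top. The middle bin has to rise 46 mm before its foot clears this rail.
- leaf_top (a point): Centre of the top face of the grey retaining leaf: flat plate 44 mm (caddy x) by 70 mm (y) by 6 mm, its top 53.5 mm above the table. It lies from the ledge over the middle bin's front sill (1.5 mm gap) and keeps that bin down. It slides only along caddy +y, over the left neighbour's sill. Too flush to pinch: press on its top with 5 to 15 N and drag. Axes as the caddy's.
- leaf (a joint): How far the leaf has been slid along caddy +y, in m: 0 centred on the middle bin, 0.078 at the end stop. Sliding resistance about 1.5 N; it stays where left. It is clear of the middle bin from 0.070 on.
- bin_mid (a point): Middle bin (loose, about 0.2 kg): point 50 mm above its underside, half-way up, on the centre line of its tab. Open white bin, 80 (x) x 60 (y) mm, walls 60 mm high, solid front sill at x = -62 to -40 mm, 38 mm high. Axes as the caddy's. A T-shaped key on each side sits in a groove of the neighbour (2 mm play); it must rise 36 mm before the keys are free.
- bin_tab (a point): Point in the middle bin's upright central tab to pinch, 32 mm above bin_mid (82 mm above the bin's underside). The tab is the only one in the caddy: 12 mm thick (bin y), 40 mm wide (bin x), its top 18 mm above this point; it stands clear of the bin's walls over its upper 40 mm.
- bin_left: Left neighbour (caddy +y): loose open white bin full of orange teethers, 102 x 68 x 60 mm, 0.6 kg, no tab. Origin at its underside, near its centre. To be left in place.
- bin_right: Right neighbour (caddy -y), mirror image of the left one. To be left in place.
- shelf: Fixed mahogany shelf: board 150 (x) x 380 (y) x 18 mm, underside 245 mm above the table, on two end panels (y = -181, +181 mm). Origin on the table under its centre; its front edge (x = -75 mm) is about straight above the tab, so a gripper pointing straight down at the tab hits the board: reach in from the front, the wrist tilted back towards the robot by 30 to 40 degrees.
- turntable_mid (a point): Centre of the top face of the turntable tray, a mahogany disc of 200 mm diameter, top 25 mm above the table, turning easily about its upright axis.
- jar: Glass baby jar with twist cap, 60 mm diameter, 85 mm high, standing on the shelf board (top 263 mm above the table). Origin at its underside. Leave alone.
- bowl: White ceramic bowl, 100 mm diameter, 45 mm high, on the shelf board. Origin at its underside. Leave alone.
- stacking_ring: Red plastic stacking ring, 90 mm diameter, 24 mm high, on the shelf board. Origin at its underside. Leave alone.
- basket: Woven basket of orange teethers, 104 x 134 x 70 mm, on the table to the left of the caddy. Origin at its underside. Leave alone.

How it is judged:
By the outcome, as a careful person would: the job done as asked, in the order asked, and still so for the second after the job is handed in, with the robot touching nothing.
It also fails if it takes over 51 s, if anything falls off the work surface, if the arm or the gripper's body presses on something with over 40 N, if the wrist force passes 120 N, or if a joint passes its speed limit or range.

## Working session

There is one attempt and no reset: what is moved stays moved. The work goes in short steps, Python scripts to look and compute and a shell command to move; the robot and the scene stay as the last step left them, time stands still between calls to the robot, and variables do not carry over. Pictures are saved under pics/ and viewed, at most 10 in all, crops included, and the job is handed in when it is done.

```bash
mkdir -p pics; ls; python3 - <<'E'
from bench import robot, eyes
import cv2
for n in("side","top"):
    im=eyes.read_camera(n); cv2.imwrite(f"pics/{n}0.png",cv2.resize(im[:,:,::-1],None,fx=1.5,fy=1.5,interpolation=cv2.INTER_CUBIC))
    c=eyes.camera_info(n); print(n,c["K"],c["R"],c["t"])
print(robot.state())
E
```

```text
pics
side [[454.15189337   0.         263.63015317]
 [  0.         454.15189337 197.81709233]
 [  0.           0.           1.        ]] [[ 0.96044395 -0.27779457 -0.01943206]
 [-0.18233075 -0.57457545 -0.7978838 ]
 [ 0.2104826   0.76986573 -0.602498  ]] [-0.55488381  0.25389081  1.28988877]
top [[382.43643754   0.         255.67950084]
 [  0.         382.43643754 193.90439609]
 [  0.           0.           1.        ]] [[ 0.00811322 -0.99992566  0.00910272]
 [-0.98302673 -0.00964393 -0.18320873]
 [ 0.18328289 -0.0074618  -0.98303189]] [0.01840313 0.61670568 0.98765475]
{'time': 0.1, 'joint_pos': array([ 1.04644952e+00,  5.28374758e-01,  1.43379861e+00, -3.23495079e-05,
        1.18136308e+00, -1.78491515e-01]), 'qvel': array([-0.00030927, -0.00081886, -0.00278084, -0.00091408,  0.00175827,
       -0.00042847]), 'effort': array([-4.76941696e-04, -4.43302810e+01, -1.78586501e+01, -2.56417698e-04,
        3.84877523e-03,  1.42026133e-05]), 'ee_pos': array([0.21152267, 0.58743099, 0.23042272]), 'tcp_rot': array([-5.40435055e-01, -3.09410710e+00,  2.88228883e-03]), 'ft_force': array([0.56642297, 0.10169275, 0.44638199]), 'torque': array([ 0.04669822, -0.02198433,  0.02130117]), 'finger_force': 0.0, 'opening': 1.000684820711007}
```

View pics/side0.png

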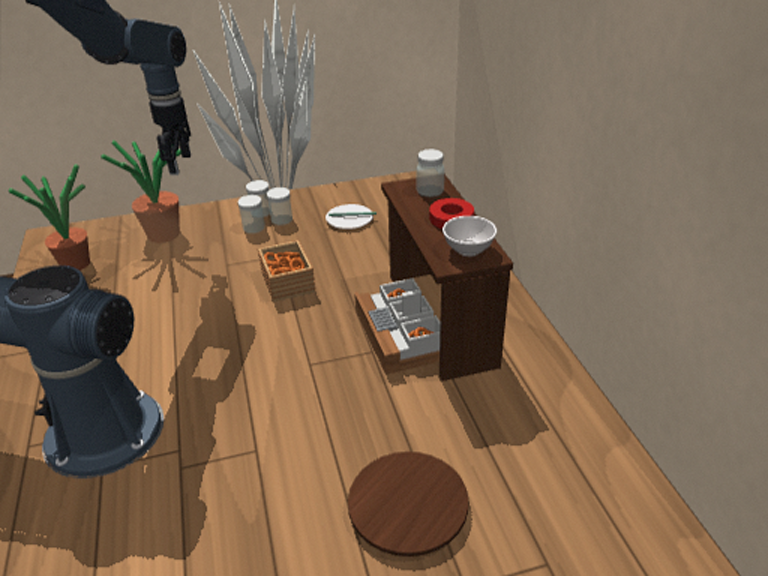

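View pics/top0.png

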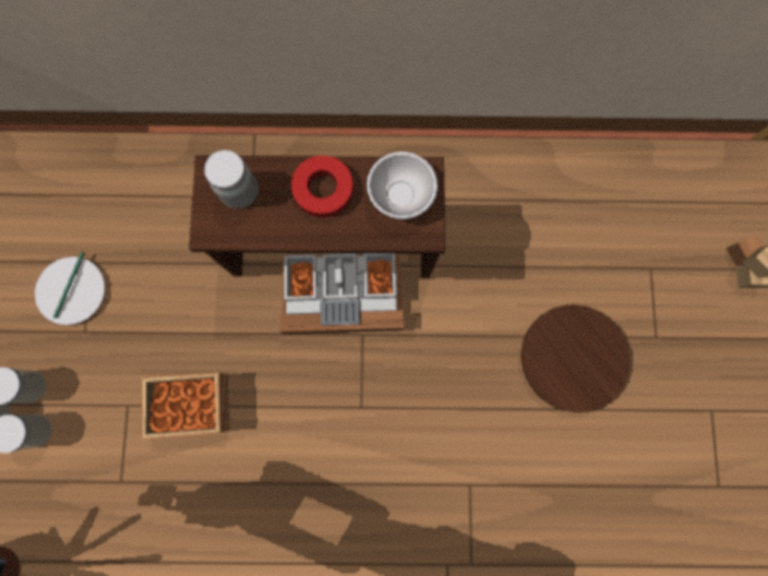

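The side view shows the caddy around (400,325) and the turntable around (408,503), in 1.5x pixels. In the top view the leaf is at about (340,312), the tab at about (339,275) and the turntable at (577,358). Next I'll enlarge the caddy in both.

```bash
python3 - <<'E'
from bench import robot, eyes
import cv2, numpy as np
a=eyes.read_camera("top")[160:225,180:275,::-1]
b=eyes.read_camera("side")[180:255,230:310,::-1]
# top: 8x crop origin (180,160); side origin (230,180) 
cv2.imwrite("pics/t1.png",cv2.resize(a,None,fx=8,fy=8,interpolation=cv2.INTER_CUBIC))
cv2.imwrite("pics/s1.png",cv2.resize(b,None,fx=8,fy=8,interpolation=cv2.INTER_CUBIC))
E
```

```text
(no output)
```

View pics/t1.png

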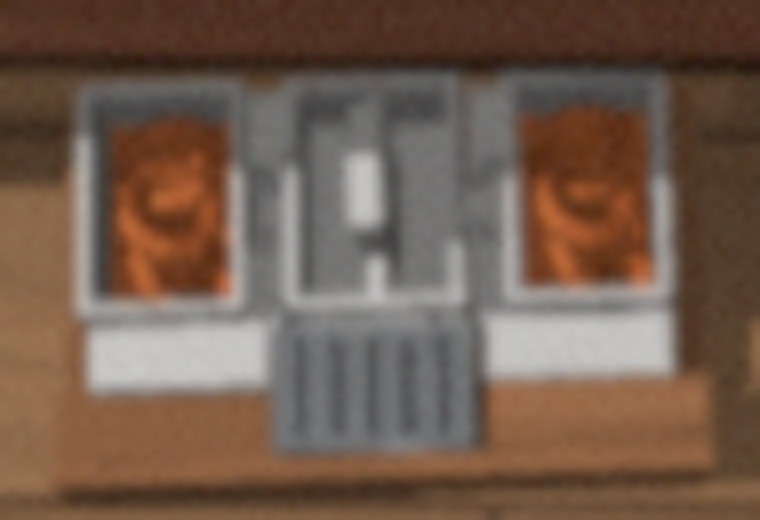

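View pics/s1.png

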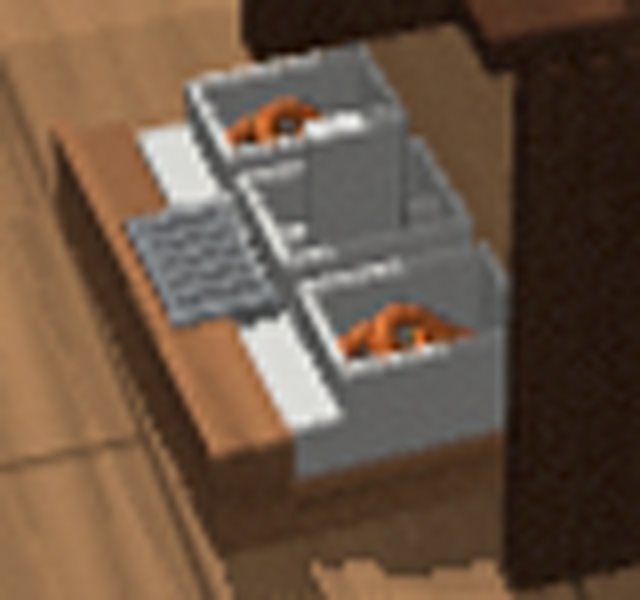

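The top crop has the leaf at about (275–478, 316–450) and the tab top at about (345–382, 150–230). The side crop has the leaf corners at (125,220), (235,203), (172,325) and (280,310), and the tab top at about (337,122). I'll fit the caddy pose to these points.

```bash
cat > h.py <<'E'
from bench import robot, eyes
import numpy as np
from scipy.optimize import least_squares
from scipy.spatial.transform import Rotation as Ro
C={n:eyes.camera_info(n) for n in("side","top")}
def proj(n,X):
    c=C[n]; p=(c["K"]@(c["R"]@np.array(X).T+np.array(c["t"])[:,None])); return (p[:2]/p[2]).T
def ray(n,uv,z):
    c=C[n]; d=c["R"].T@np.linalg.inv(c["K"])@[*uv,1]; o=-c["R"].T@c["t"]; return o+d*(z-o[2])/d[2]
E
python3 - <<'E'
from h import *
T=lambda p:((p[0]+.5)/8-.5+180,(p[1]+.5)/8-.5+160)
S=lambda p:((p[0]+.5)/8-.5+230,(p[1]+.5)/8-.5+180)
L=.0535
obs=[("top",(-.088,.035,L),T((273,452))),("top",(-.088,-.035,L),T((479,448))),("top",(-.066,.035,L),T((277,390))),("top",(-.066,-.035,L),T((479,385))),
("top",(0,0,.108),T((363,190))),("top",(-.096,.112,L),T((62,486))),("top",(-.096,-.112,L),T((712,468))),
("side",(-.088,.035,L),S((125,222))),("side",(-.088,-.035,L),S((174,326))),("side",(-.044,-.035,L),S((281,310))),
("side",(0,0,.108),S((337,122))),("side",(-.096,-.112,L),S((212,458)))]
def f(q,cams=("side","top")):
    c,s=np.cos(q[2]),np.sin(q[2]); r=[]
    for n,P,uv in obs:
        if n in cams:
            r+=list(proj(n,[[q[0]+c*P[0]-s*P[1],q[1]+s*P[0]+c*P[1],P[2]]])[0]-uv)
    return r
for cams in(("side","top"),("top",),("side",)):
    q=least_squares(f,[.7,.1,0],args=(cams,),loss="soft_l1").x; print(cams,q,np.round(f(q),1))
print("tray",ray("top",(577/1.5,357/1.5),.025),ray("side",(408/1.5,500/1.5),.025))
print("shelf front corners",ray("top",(190/1.5,248/1.5),.263),ray("top",(445/1.5,249/1.5),.263))
s=robot.state(); print(Ro.from_rotvec(s["tcp_rot"]).as_matrix())
E
```

```text
('side', 'top') [0.64305597 0.10453775 0.0396827 ] [ 0.4  0.5  0.5  0.2 -0.2  0.2  0.3  0.   0.1 -3.3 -1.7  0.  -0.1 -0.2
 -0.6  0.4 -0.4  0.4 -0.4 -0.7  1.9 -0.  -0.1 -0.1]
('top',) [0.64287566 0.10446424 0.03821243] [ 0.4  0.5  0.5  0.3 -0.2  0.2  0.3  0.1  0.2 -3.2 -1.8  0.  -0.2 -0.1
 -0.6  0.4 -0.4  0.4 -0.5 -0.6  1.9  0.  -0.2 -0. ]
('side',) [0.64343528 0.10455448 0.04002303] [ 0.4  0.3  0.5  0.  -0.2  0.   0.3 -0.1  0.1 -3.4 -1.7 -0.1 -0.1 -0.4
 -0.4  0.3 -0.2  0.3 -0.3 -0.7  2.  -0.   0.  -0.1]
tray [ 0.50192678 -0.33401496  0.025     ] [ 0.5027908  -0.33533533  0.025     ]
shelf front corners [0.63943165 0.31072541 0.263     ] [ 0.6418601  -0.06480236  0.263     ]
[[-9.40785127e-01  3.39002648e-01 -7.42108526e-04]
 [ 3.39003342e-01  9.40784370e-01 -1.22617826e-03]
 [ 2.82486426e-04 -1.40514754e-03 -9.99998973e-01]]
```

```bash
cat >> h.py <<'E'
O=np.array([.643,.1045,0]); YAW=.039
cw=lambda p:O+Ro.from_euler("z",YAW).apply(p)
def want(pos,tilt,yaw=YAW):  # print slide,turn (tool axes, move units) to world TCP pos
    s=robot.state(); R=Ro.from_rotvec(s["tcp_rot"])
    W=Ro.from_euler("z",yaw)*Ro.from_euler("y",180)*Ro.from_euler("y",-tilt,degrees=True)
    print("slide",np.round(R.inv().apply(np.array(pos)-s["ee_pos"])/.15,3),"turn",np.round((R.inv()*W).as_rotvec()/np.pi,3))
E
python3 - <<'E'
from h import *
print(Ro.from_euler("y",180).as_matrix().round(2)); want(cw([-.072,0,.12]),0)
E
```

```text
[[-0.6  0.  -0.8]
 [ 0.   1.   0. ]
 [ 0.8  0.  -0.6]]
slide [-3.353 -2.234  0.74 ] turn [ 0.056  0.292 -0.114]
```

```bash
sed -i 's/from_euler("y",180)\*/from_euler("y",180,degrees=True)*/' h.py
python3 -m jog '[{"jaw":0,"slide":[-0.33,-0.22,0],"turn":[0,0,-0.04]},{"jaw":0,"slide":[-0.66,-0.44,0],"turn":[0,0,-0.08]},{"jaw":0,"slide":[-1,-0.67,0],"turn":[0,0,-0.122]},{"jaw":0,"slide":[-1,-0.67,0],"turn":[0,0,-0.122]}]'
python3 -c "
from h import *
want(cw([-.072,0,.12]),0)"
```

```text
time: 0.7
ee_pos: [0.3211, 0.4395, 0.2312]
tcp_rot: [0.05, -3.141, 0.002]
ft_force: [-0.3, 0.9, -0.2]
opening: 0.14
finger_force: 0.0
slide [-1.595 -2.303  0.744] turn [-0.    -0.    -0.002]
```

```bash

python3 -m jog '[{"jaw":0,"slide":[-0.23,-0.33,0],"turn":[0,0,0]},{"jaw":0,"slide":[-0.46,-0.66,0],"turn":[0,0,0]},{"jaw":0,"slide":[-0.7,-1,0],"turn":[0,0,0]}]'
python3 -m jog '[{"jaw":0,"slide":[-0.23,-0.33,0],"turn":[0,0,0]},{"jaw":0,"slide":[-0.46,-0.66,0],"turn":[0,0,0]},{"jaw":0,"slide":[-0.7,-1,0.2],"turn":[0,0,0]},{"jaw":0,"slide":[-0.7,-1,0.2],"turn":[0,0,0]}]'
python3 -c "
from h import *
want(cw([-.072,0,.085]),0)"
```

```text
time: 1.08
ee_pos: [0.4299, 0.2965, 0.2314]
tcp_rot: [-0.06, 3.141, 0.001]
ft_force: [0.4, 0.3, 0.1]
opening: 0.003
finger_force: 0.0
time: 1.58
ee_pos: [0.5414, 0.1486, 0.1996]
tcp_rot: [0.051, -3.139, 0.0]
ft_force: [-0.2, 0.1, -0.1]
opening: 0.006
finger_force: 0.0
slide [-0.189 -0.319  0.764] turn [-0.    -0.001 -0.002]
```

```bash

python3 -m jog '[{"jaw":0,"slide":[-0.19,-0.32,0.3],"turn":[0,0,0]},{"jaw":0,"slide":[-0.19,-0.32,0.6],"turn":[0,0,0]},{"jaw":0,"slide":[-0.19,-0.32,0.76],"turn":[0,0,0]},{"jaw":0,"slide":[-0.19,-0.32,0.76],"turn":[0,0,0]},{"jaw":0,"slide":[-0.19,-0.32,0.76],"turn":[0,0,0]}]'
python3 -c "
from h import *
want(cw([-.072,0,.0535]),0)
import cv2
a=eyes.read_camera('top')[160:225,180:275,::-1]
b=eyes.read_camera('side')[165:240,215:310,::-1]
cv2.imwrite('pics/c2.png',cv2.resize(np.vstack([a,b]),None,fx=4,fy=4,interpolation=cv2.INTER_CUBIC))
"
```

```text
time: 2.2
ee_pos: [0.5708, 0.1051, 0.0884]
tcp_rot: [-0.061, 3.139, 0.0]
ft_force: [-0.3, 0.3, -0.6]
opening: 0.005
finger_force: 0.0
slide [-0.001 -0.023  0.233] turn [ 0.     0.001 -0.   ]
```

View pics/c2.png

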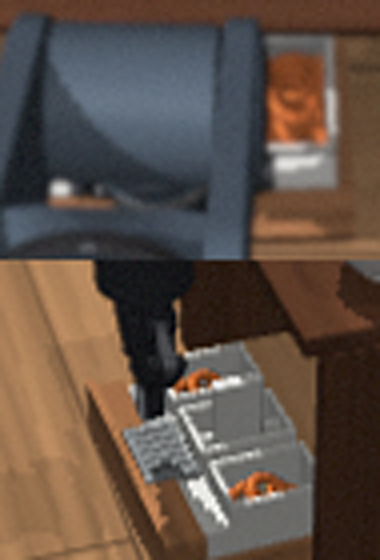

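The side crop shows the shut fingertips at about (150,418), right above the leaf centre at (160,448). I can descend to contact.

```bash

python3 -m jog '[{"jaw":0,"slide":[0,-0.02,0.12],"turn":[0,0,0]},{"jaw":0,"slide":[0,-0.02,0.19],"turn":[0,0,0]},{"jaw":0,"slide":[0,-0.02,0.21],"turn":[0,0,0]},{"jaw":0,"slide":[0,-0.02,0.22],"turn":[0,0,0]},{"jaw":0,"slide":[0,-0.02,0.22],"turn":[0,0,0]}]'
python3 -m jog '[{"jaw":0,"slide":[0,0,0.007],"turn":[0,0,0]},{"jaw":0,"slide":[0,0,0.014],"turn":[0,0,0]},{"jaw":0,"slide":[0,0,0.014],"turn":[0,0,0]}]'
```

```text
time: 2.92
ee_pos: [0.5706, 0.1008, 0.0546]
tcp_rot: [-0.059, 3.14, -0.0]
ft_force: [0.3, 0.7, -1.5]
opening: 0.003
finger_force: 0.0
time: 3.3
ee_pos: [0.5707, 0.1008, 0.0535]
tcp_rot: [-0.059, 3.14, -0.0]
ft_force: [-1.4, 0.4, 7.7]
opening: -0.001
finger_force: 3.7
```

```bash

python3 -m jog '[{"jaw":0,"slide":[0,0.03,0.003],"turn":[0,0,0]},{"jaw":0,"slide":[0,0.09,0.003],"turn":[0,0,0]},{"jaw":0,"slide":[0,0.15,0.003],"turn":[0,0,0]},{"jaw":0,"slide":[0,0.2,0.003],"turn":[0,0,0]}]'
```

```text
time: 3.8
ee_pos: [0.5694, 0.1306, 0.0535]
tcp_rot: [-0.06, 3.14, -0.001]
ft_force: [-2.0, -2.2, 10.4]
opening: -0.0
finger_force: 5.1
```

```bash

python3 -m jog '[{"jaw":0,"slide":[0,0.06,0],"turn":[0,0,0]},{"jaw":0,"slide":[0,0.13,0],"turn":[0,0,0]},{"jaw":0,"slide":[0,0.2,0],"turn":[0,0,0]},{"jaw":0,"slide":[0,0.26,0],"turn":[0,0,0]},{"jaw":0,"slide":[0,0.3,0],"turn":[0,0,0]},{"jaw":0,"slide":[0,0.325,0],"turn":[0,0,0]},{"jaw":0,"slide":[0,0.325,0],"turn":[0,0,0]}]'
```

```text
time: 4.68
ee_pos: [0.5679, 0.1784, 0.0535]
tcp_rot: [-0.061, 3.14, -0.003]
ft_force: [-2.2, -4.8, 10.2]
opening: 0.002
finger_force: 4.9
```

```bash

python3 -m jog '[{"jaw":0,"slide":[0,0.32,-0.2],"turn":[0,0,0]},{"jaw":0.2,"slide":[0.2,0,-0.6],"turn":[0,0,0]},{"jaw":0.4,"slide":[0.4,-0.3,-1],"turn":[0,-0.05,0]},{"jaw":0.4,"slide":[0.4,-0.52,-1],"turn":[0,-0.1,0]},{"jaw":0.4,"slide":[0.4,-0.52,-1],"turn":[0,-0.15,0]},{"jaw":0.4,"slide":[0.4,-0.52,-1],"turn":[0,-0.21,0]},{"jaw":0.4,"slide":[0.4,-0.52,-1],"turn":[0,-0.21,0]}]'
python3 -c "
from h import *
want(cw([-.0437,0,.151]),38)
a=eyes.read_camera('top')[160:225,180:275,::-1]
b=eyes.read_camera('side')[165:240,215:310,::-1]
import cv2
cv2.imwrite('pics/c3.png',cv2.resize(np.vstack([a,b]),None,fx=4,fy=4,interpolation=cv2.INTER_CUBIC))
"
```

```text
time: 5.55
ee_pos: [0.5088, 0.1078, 0.2098]
tcp_rot: [-0.041, 2.515, -0.003]
ft_force: [0.4, -0.2, -0.4]
opening: 0.399
finger_force: 0.0
slide [-0.258 -0.046  0.671] turn [-0.005 -0.012 -0.   ]
```

View pics/c3.png

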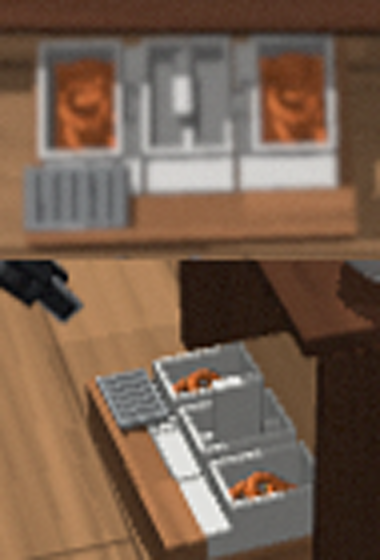

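The leaf's right edge is now at about 130 in the top crop, and the middle bin's sill starts at about 147, so the bin is uncovered. Next is the pregrasp.

```bash

python3 -m jog '[{"jaw":0.5,"slide":[-0.26,-0.046,0.2],"turn":[-0.005,-0.012,0]},{"jaw":0.5,"slide":[-0.26,-0.046,0.45],"turn":[-0.005,-0.012,0]},{"jaw":0.5,"slide":[-0.26,-0.046,0.67],"turn":[-0.005,-0.012,0]},{"jaw":0.5,"slide":[-0.26,-0.046,0.67],"turn":[-0.005,-0.012,0]},{"jaw":0.5,"slide":[-0.26,-0.046,0.67],"turn":[-0.005,-0.012,0]}]'
python3 -c "
from h import *
want(cw([.0117,0,.080]),38)
want(cw([.0067,0,.082]),38)
"
```

```text
time: 6.28
ee_pos: [0.6116, 0.1069, 0.1685]
tcp_rot: [-0.043, 2.501, 0.006]
ft_force: [-0.6, -0.0, 0.3]
opening: 0.5
finger_force: 0.0
slide [ 0.122 -0.019  0.645] turn [-0.003 -0.007 -0.   ]
slide [ 0.141 -0.019  0.614] turn [-0.003 -0.007 -0.   ]
```

```bash

python3 -m jog '[{"jaw":0.5,"slide":[0.06,-0.02,0.1],"turn":[-0.003,-0.007,0]},{"jaw":0.5,"slide":[0.12,-0.02,0.2],"turn":[-0.003,-0.007,0]},{"jaw":0.5,"slide":[0.13,-0.02,0.3],"turn":[-0.003,-0.007,0]},{"jaw":0.5,"slide":[0.13,-0.02,0.3],"turn":[-0.003,-0.007,0]},{"jaw":0.5,"slide":[0.13,-0.02,0.3],"turn":[-0.003,-0.007,0]}]'
python3 -c "
from h import *
want(cw([.0117,0,.080]),38)
"
```

```text
time: 6.9
ee_pos: [0.6362, 0.11, 0.1399]
tcp_rot: [-0.042, 2.519, 0.004]
ft_force: [-0.5, 0.8, 0.6]
opening: 0.502
finger_force: 0.0
slide [ 0.133 -0.035  0.396] turn [-0.003 -0.013 -0.001]
```

```bash
python3 -c "
from h import *
s=robot.state();print(s['joint_pos'],s['qvel'],s['ee_pos'],s['tcp_rot'],s['effort'],s['time'])
"
```

```text
[-0.01012145  0.58372222  1.92931067  1.24574012  0.01942776 -2.85390018] [-1.28704597e-03 -1.04148054e-02  8.06802730e-03  2.14765009e-03
 -6.63777056e-05  1.04211982e-03] [0.63616398 0.11002886 0.13988192] [-0.04183975  2.51865891  0.00392482] [-4.04648669e-02 -3.83759165e+01 -9.89933878e+00  3.74431629e-02
 -6.06422201e-01  6.34886819e-04] 6.9
```

Joint 6 has run to its limit because the wrist is near singular (joint 5 ≈ 0). I'll back off, flatten the tilt and use the half-turned grasp, which leaves joint 6 plenty of room.

```bash

python3 -m jog '[{"jaw":0.5,"slide":[0,0,-0.2],"turn":[0,0.05,0]},{"jaw":0.5,"slide":[0.1,0,-0.5],"turn":[0,0.1,0]},{"jaw":0.5,"slide":[0.2,0,-0.8],"turn":[0,0.15,0]},{"jaw":0.5,"slide":[0.2,0,-0.8],"turn":[0,0.2,0]},{"jaw":0.5,"slide":[0.2,0,-0.8],"turn":[0,0.2,0]},{"jaw":0.5,"slide":[0.2,0,-0.8],"turn":[0,0.2,0]},{"jaw":0.5,"slide":[0.2,0,-0.8],"turn":[0,0.2,0]}]'
python3 -c "
from h import *
s=robot.state();print(s['joint_pos'],s['qvel'])
"
```

```text
time: 7.78
ee_pos: [0.5442, 0.1079, 0.2208]
tcp_rot: [0.05, -3.141, 0.011]
ft_force: [0.5, 0.1, -0.9]
opening: 0.499
finger_force: 0.0
[-0.00206905  0.44686216  1.6205806  -0.00765489  1.07444084 -1.60100795] [-0.00471529 -0.01224227  0.10183818  0.01611599 -0.03416002 -0.01816872]
```

```bash
sed -i 's/def want(pos,tilt,yaw=YAW)/def want(pos,tilt,yaw=YAW,half=True)/; s/    print("slide"/    W=W*Ro.from_euler("z",180*half,degrees=True)\n    print("joints",s["joint_pos"].round(3));print("slide"/' h.py
python3 -m jog '[{"jaw":0.5,"slide":[0,0,0],"turn":[0,0,0.1]},{"jaw":0.5,"slide":[0,0,0],"turn":[0,0,0.2]},{"jaw":0.5,"slide":[0,0,0],"turn":[0,0,0.3]},{"jaw":0.5,"slide":[0,0,0],"turn":[0,0,0.4]},{"jaw":0.5,"slide":[0,0,0],"turn":[0,0,0.5]},{"jaw":0.5,"slide":[0,0,0],"turn":[0,0,0.5]},{"jaw":0.5,"slide":[0,0,0],"turn":[0,0,0.5]},{"jaw":0.5,"slide":[0,0,0],"turn":[0,0,0.5]},{"jaw":0.5,"slide":[0,0,0],"turn":[0,0,0.5]}]'
python3 -m jog '[{"jaw":0.5,"slide":[0,0,0],"turn":[0,0,0.1]},{"jaw":0.5,"slide":[0,0,0],"turn":[0,0,0.2]},{"jaw":0.5,"slide":[0,0,0],"turn":[0,0,0.3]},{"jaw":0.5,"slide":[0,0,0],"turn":[0,0,0.4]},{"jaw":0.5,"slide":[0,0,0],"turn":[0,0,0.5]},{"jaw":0.5,"slide":[0,0,0],"turn":[0,0,0.5]},{"jaw":0.5,"slide":[0,0,0],"turn":[0,0,0.5]},{"jaw":0.5,"slide":[0,0,0],"turn":[0,0,0.5]},{"jaw":0.5,"slide":[0,0,0],"turn":[0,0,0.5]},{"jaw":0.5,"slide":[0,0,0],"turn":[0,0,0.5]}]'
python3 -c "
from h import *
want(cw([-.0437,0,.151]),33)
"
```

```text
time: 8.9
ee_pos: [0.54, 0.1076, 0.2193]
tcp_rot: [2.189, 2.252, -0.013]
ft_force: [0.2, 0.6, 1.0]
opening: 0.505
finger_force: 0.0
time: 10.15
ee_pos: [0.5403, 0.1076, 0.2195]
tcp_rot: [3.135, 0.05, -0.009]
ft_force: [-0.0, -0.0, 0.5]
opening: 0.5
finger_force: 0.0
joints [-0.003  0.445  1.628 -0.007  1.074  1.54 ]
slide [0.395 0.042 0.454] turn [ 0.003  0.185 -0.002]
```

```bash

python3 -m jog '[{"jaw":0.5,"slide":[0,0.04,0],"turn":[0,0.05,0]},{"jaw":0.5,"slide":[0.1,0.04,0.1],"turn":[0,0.1,0]},{"jaw":0.5,"slide":[0.2,0.04,0.25],"turn":[0,0.15,0]},{"jaw":0.5,"slide":[0.38,0.04,0.4],"turn":[0.003,0.185,0]},{"jaw":0.5,"slide":[0.39,0.04,0.44],"turn":[0.003,0.185,0]},{"jaw":0.5,"slide":[0.39,0.04,0.44],"turn":[0.003,0.185,0]}]'
python3 -c "
from h import *
want(cw([.0044,0,.078]),33)
"
```

```text
time: 10.9
ee_pos: [0.5986, 0.1027, 0.1524]
tcp_rot: [-3.003, -0.049, -0.884]
ft_force: [-0.7, -0.2, 0.3]
opening: 0.501
finger_force: 0.0
joints [-0.032  0.521  1.982  0.502  0.077  1.016]
slide [ 0.005 -0.002  0.593] turn [ 0.     0.001 -0.002]
```

```bash

python3 -m jog '[{"jaw":0.5,"slide":[0,0,0.1],"turn":[0,0,0]},{"jaw":0.5,"slide":[0,0,0.2],"turn":[0,0,0]},{"jaw":0.5,"slide":[0,0,0.3],"turn":[0,0,0]},{"jaw":0.5,"slide":[0,0,0.3],"turn":[0,0,0]}]'
python3 -c "
from h import *
want(cw([.0044,0,.078]),33)
"
```

```text
time: 11.4
ee_pos: [0.6251, 0.104, 0.1168]
tcp_rot: [-3.0, -0.05, -0.891]
ft_force: [0.2, 0.3, 0.2]
opening: 0.502
finger_force: 0.0
joints [-0.028  0.614  1.941  1.298  0.037  0.221]
slide [-0.017  0.001  0.298] turn [ 0.    -0.    -0.002]
```

```bash

python3 -m jog '[{"jaw":0.5,"slide":[-0.01,0,0.07],"turn":[0,0,0]},{"jaw":0.5,"slide":[-0.015,0,0.14],"turn":[0,0,0]},{"jaw":0.5,"slide":[-0.015,0,0.21],"turn":[0,0,0]},{"jaw":0.5,"slide":[-0.015,0,0.26],"turn":[0,0,0]},{"jaw":0.5,"slide":[-0.015,0,0.295],"turn":[0,0,0]},{"jaw":0.5,"slide":[-0.015,0,0.295],"turn":[0,0,0]}]'
python3 -c "
from h import *
want(cw([.0044,0,.078]),33)
a=eyes.read_camera('top')[160:225,180:275,::-1]
b=eyes.read_camera('side')[165:240,215:310,::-1]
import cv2
cv2.imwrite('pics/c4.png',cv2.resize(np.vstack([a,b]),None,fx=4,fy=4,interpolation=cv2.INTER_CUBIC))
"
```

```text
time: 12.15
ee_pos: [0.6473, 0.1047, 0.0786]
tcp_rot: [-3.0, -0.05, -0.891]
ft_force: [1.1, 0.0, -0.1]
opening: 0.498
finger_force: 0.0
joints [-0.025  0.704  1.901  2.442  0.053 -0.92 ]
slide [-0.002  0.     0.004] turn [ 0.    -0.    -0.002]
```

View pics/c4.png

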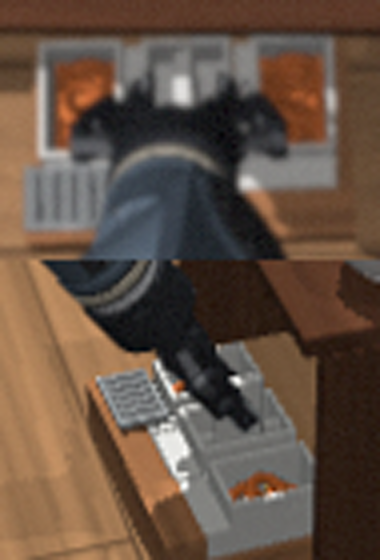

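The fingers straddle the tab, with clearance to the neighbours. Closing.

```bash

python3 -m jog '[{"jaw":0.1,"slide":[0,0,0],"turn":[0,0,0]},{"jaw":0,"slide":[0,0,0],"turn":[0,0,0]},{"jaw":0,"slide":[0,0,0],"turn":[0,0,0]},{"jaw":0,"slide":[0,0,0],"turn":[0,0,0]},{"jaw":0,"slide":[0,0,0],"turn":[0,0,0]}]' 70
python3 -m jog '[{"jaw":0,"slide":[0.01,0,-0.015],"turn":[0,0,0]},{"jaw":0,"slide":[0.02,0,-0.03],"turn":[0,0,0]},{"jaw":0,"slide":[0.035,0,-0.054],"turn":[0,0,0]},{"jaw":0,"slide":[0.035,0,-0.054],"turn":[0,0,0]}]'
python3 -c "
from h import *
want(cw([.0044,0,.078+.052]),33)"
```

```text
time: 12.88
ee_pos: [0.6471, 0.1047, 0.0784]
tcp_rot: [-3.0, -0.05, -0.89]
ft_force: [-2.2, 0.3, 4.5]
opening: 0.13
finger_force: 68.7
time: 13.38
ee_pos: [0.6467, 0.1045, 0.087]
tcp_rot: [-3.002, -0.05, -0.888]
ft_force: [-0.2, 0.4, -2.2]
opening: 0.129
finger_force: 68.1
joints [-0.025  0.687  1.898  2.065  0.038 -0.543]
slide [ 0.16  -0.001 -0.238] turn [ 0.001  0.    -0.002]
```

```bash

python3 -m jog '[{"jaw":0,"slide":[0.025,0,-0.037],"turn":[0,0,0]},{"jaw":0,"slide":[0.05,0,-0.074],"turn":[0,0,0]},{"jaw":0,"slide":[0.075,0,-0.112],"turn":[0,0,0]},{"jaw":0,"slide":[0.1,0,-0.15],"turn":[0,0,0]},{"jaw":0,"slide":[0.1,0,-0.15],"turn":[0,0,0]}]'
python3 -c "
from h import *
want(cw([.0044,0,.078+.052]),33)"
```

```text
time: 14.0
ee_pos: [0.6466, 0.1051, 0.1128]
tcp_rot: [-3.0, -0.05, -0.886]
ft_force: [-0.3, -0.1, -1.5]
opening: 0.134
finger_force: 68.1
joints [-0.026  0.636  1.888  0.685  0.057  0.838]
slide [ 0.067  0.003 -0.093] turn [-0.     0.001 -0.002]
```

```bash

python3 -m jog '[{"jaw":0,"slide":[0.03,0.003,-0.04],"turn":[0,0,0]},{"jaw":0,"slide":[0.063,0.003,-0.093],"turn":[0,0,0]},{"jaw":0,"slide":[0.063,0.003,-0.093],"turn":[0,0,0]},{"jaw":0,"slide":[0.063,0.003,-0.093],"turn":[0,0,0]}]'
python3 -c "
from h import *
want(cw([.0044,0,.078+.051]),33)
want(cw([.0044-.11,0,.078+.057]),33)
b=eyes.read_camera('side')[120:240,190:310,::-1]
import cv2
cv2.imwrite('pics/c5.png',cv2.resize(b,None,fx=4,fy=4,interpolation=cv2.INTER_CUBIC))
"
```

```text
time: 14.5
ee_pos: [0.6471, 0.1045, 0.1297]
tcp_rot: [-3.0, -0.05, -0.887]
ft_force: [-0.9, 0.3, -1.4]
opening: 0.134
finger_force: 68.1
joints [-0.027  0.604  1.88   0.408  0.092  1.115]
slide [-0.001 -0.001  0.005] turn [-0.     0.    -0.002]
joints [-0.027  0.604  1.88   0.408  0.092  1.115]
slide [-0.594  0.003 -0.427] turn [-0.     0.    -0.002]
```

View pics/c5.png

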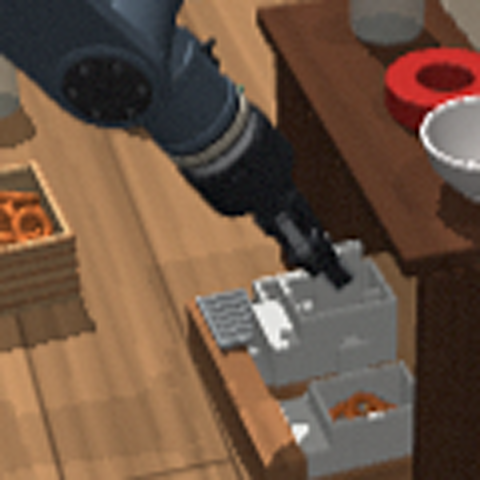

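The side crop shows the bin about 51 mm up and upright, clear of its neighbours and the rail, with the shelf clear of the gripper. Now I'll draw it out forward.

```bash

python3 -m jog '[{"jaw":0,"slide":[-0.06,0,-0.043],"turn":[0,0,0]},{"jaw":0,"slide":[-0.15,0,-0.107],"turn":[0,0,0]},{"jaw":0,"slide":[-0.25,0,-0.18],"turn":[0,0,0]},{"jaw":0,"slide":[-0.36,0,-0.258],"turn":[0,0,0]},{"jaw":0,"slide":[-0.47,0,-0.337],"turn":[0,0,0]},{"jaw":0,"slide":[-0.55,0,-0.395],"turn":[0,0,0]},{"jaw":0,"slide":[-0.6,0,-0.43],"turn":[0,0,0]},{"jaw":0,"slide":[-0.6,0,-0.43],"turn":[0,0,0]}]'
cat >> h.py <<'E'
TR=np.array([.5023,-.3347,0])
def tray(z,tilt=33,yaw=-.66): want(TR+Ro.from_euler("z",yaw).apply([.0044,0,z]),tilt,yaw)
E
python3 -c "
from h import *
tray(.16)"
```

```text
time: 15.55
ee_pos: [0.5498, 0.1056, 0.1339]
tcp_rot: [-2.987, -0.056, -0.876]
ft_force: [0.6, 1.0, -1.7]
opening: 0.131
finger_force: 68.2
joints [-0.042  0.529  2.11   2.409  0.089 -0.902]
slide [-0.231  2.935 -0.414] turn [-0.126  0.003  0.185]
```

```bash

python3 -c "
from h import *
want([.53,-.03,.16],33,-.2)"
```

```text
joints [-0.042  0.529  2.11   2.409  0.089 -0.902]
slide [-0.041  0.894 -0.251] turn [-0.046  0.002  0.062]
```

```bash

python3 -m jog '[{"jaw":0,"slide":[0,0.06,-0.05],"turn":[-0.005,0,0.007]},{"jaw":0,"slide":[-0.01,0.2,-0.1],"turn":[-0.01,0,0.014]},{"jaw":0,"slide":[-0.02,0.35,-0.15],"turn":[-0.018,0,0.024]},{"jaw":0,"slide":[-0.03,0.52,-0.2],"turn":[-0.027,0.001,0.036]},{"jaw":0,"slide":[-0.04,0.69,-0.25],"turn":[-0.036,0.001,0.049]},{"jaw":0,"slide":[-0.04,0.82,-0.25],"turn":[-0.043,0.002,0.058]},{"jaw":0,"slide":[-0.04,0.9,-0.25],"turn":[-0.046,0.002,0.062]},{"jaw":0,"slide":[-0.04,0.9,-0.25],"turn":[-0.046,0.002,0.062]}]'
python3 -c "
from h import *
want([.51,-.17,.16],33,-.43)"
```

```text
time: 16.55
ee_pos: [0.5318, -0.0317, 0.1607]
tcp_rot: [2.945, -0.298, 0.876]
ft_force: [0.5, 0.2, -1.6]
opening: 0.131
finger_force: 68.3
joints [-0.302  0.447  2.159  2.186  0.07  -0.7  ]
slide [0.033 0.932 0.025] turn [-0.04  -0.001  0.061]
```

```bash

python3 -m jog '[{"jaw":0,"slide":[0,0.1,0],"turn":[-0.005,0,0.007]},{"jaw":0,"slide":[0.01,0.25,0],"turn":[-0.01,0,0.015]},{"jaw":0,"slide":[0.015,0.4,0.01],"turn":[-0.017,0,0.026]},{"jaw":0,"slide":[0.02,0.57,0.015],"turn":[-0.024,0,0.037]},{"jaw":0,"slide":[0.025,0.74,0.02],"turn":[-0.032,0,0.049]},{"jaw":0,"slide":[0.03,0.86,0.025],"turn":[-0.037,-0.001,0.057]},{"jaw":0,"slide":[0.033,0.93,0.025],"turn":[-0.04,-0.001,0.061]},{"jaw":0,"slide":[0.033,0.93,0.025],"turn":[-0.04,-0.001,0.061]}]'
python3 -c "
from h import *
tray(.155)"
```

```text
time: 17.55
ee_pos: [0.5099, -0.1688, 0.1597]
tcp_rot: [2.837, -0.618, 0.838]
ft_force: [-0.1, 0.2, -1.0]
opening: 0.125
finger_force: 68.5
joints [-0.573  0.451  2.149  1.903  0.084 -0.454]
slide [0.355 1.034 0.265] turn [-0.04   0.001  0.062]
```

```bash

python3 -m jog '[{"jaw":0,"slide":[0.03,0.1,0.02],"turn":[-0.005,0,0.007]},{"jaw":0,"slide":[0.09,0.25,0.06],"turn":[-0.01,0,0.015]},{"jaw":0,"slide":[0.14,0.4,0.1],"turn":[-0.016,0,0.025]},{"jaw":0,"slide":[0.2,0.57,0.15],"turn":[-0.023,0,0.036]},{"jaw":0,"slide":[0.26,0.74,0.19],"turn":[-0.03,0,0.046]},{"jaw":0,"slide":[0.32,0.9,0.23],"turn":[-0.036,0.001,0.056]},{"jaw":0,"slide":[0.35,1,0.26],"turn":[-0.04,0.001,0.062]},{"jaw":0,"slide":[0.35,1,0.26],"turn":[-0.04,0.001,0.062]},{"jaw":0,"slide":[0.35,1,0.26],"turn":[-0.04,0.001,0.062]}]'
python3 -c "
from h import *
tray(.105)"
```

```text
time: 18.68
ee_pos: [0.5066, -0.3303, 0.1546]
tcp_rot: [2.698, -0.923, 0.798]
ft_force: [-0.3, 0.1, -2.3]
opening: 0.129
finger_force: 68.5
joints [-0.803  0.513  1.991  0.872  0.106  0.581]
slide [-0.159  0.042  0.291] turn [-0.001  0.001 -0.   ]
```

Lower to about 10 mm above contact.

```bash

python3 -m jog '[{"jaw":0,"slide":[-0.03,0.02,0.05],"turn":[0,0,0]},{"jaw":0,"slide":[-0.06,0.04,0.11],"turn":[0,0,0]},{"jaw":0,"slide":[-0.1,0.04,0.18],"turn":[0,0,0]},{"jaw":0,"slide":[-0.14,0.04,0.25],"turn":[-0.001,0.001,0]},{"jaw":0,"slide":[-0.159,0.04,0.29],"turn":[-0.001,0.001,0]},{"jaw":0,"slide":[-0.159,0.04,0.29],"turn":[-0.001,0.001,0]},{"jaw":0,"slide":[-0.159,0.04,0.29],"turn":[-0.001,0.001,0]}]'
python3 -c "
from h import *
tray(.0954)
b=eyes.read_camera('side')[255:380,200:340,::-1]
import cv2
cv2.imwrite('pics/c6.png',cv2.resize(b,None,fx=4,fy=4,interpolation=cv2.INTER_CUBIC))
"
```

```text
time: 19.55
ee_pos: [0.5058, -0.3377, 0.1051]
tcp_rot: [2.692, -0.923, 0.799]
ft_force: [0.3, 0.5, -1.5]
opening: 0.129
finger_force: 68.5
joints [-0.813  0.623  2.014  2.256  0.106 -0.816]
slide [-0.036 -0.001  0.053] turn [ 0. -0. -0.]
```

View pics/c6.png

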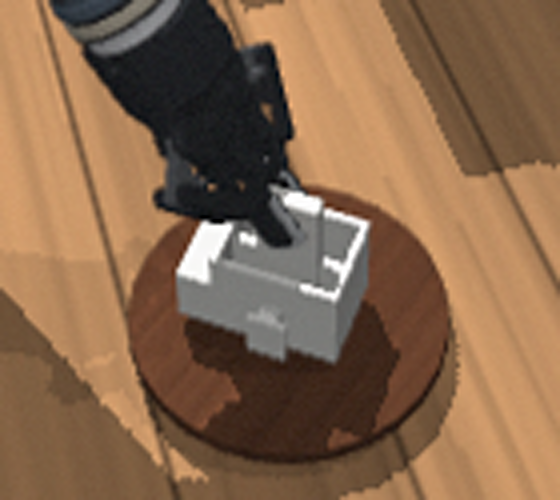

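The bin is upright and roughly centred over the disc, which is centred near (288,325) in the crop. Set it down gently.

```bash

python3 -m jog '[{"jaw":0,"slide":[-0.009,0,0.014],"turn":[0,0,0]},{"jaw":0,"slide":[-0.018,0,0.027],"turn":[0,0,0]},{"jaw":0,"slide":[-0.025,0,0.038],"turn":[0,0,0]},{"jaw":0,"slide":[-0.03,0,0.045],"turn":[0,0,0]},{"jaw":0,"slide":[-0.032,0,0.049],"turn":[0,0,0]},{"jaw":0,"slide":[-0.032,0,0.049],"turn":[0,0,0]}]'
python3 -c "
from h import *
tray(.0944)"
```

```text
time: 20.35
ee_pos: [0.506, -0.3389, 0.0967]
tcp_rot: [2.69, -0.923, 0.801]
ft_force: [1.3, -0.2, -2.2]
opening: 0.128
finger_force: 68.5
joints [-0.814  0.643  2.016  2.401  0.123 -0.963]
slide [-0.015 -0.007  0.009] turn [ 0.    -0.001 -0.   ]
```

```bash

python3 -m jog '[{"jaw":0,"slide":[-0.004,-0.003,0.004],"turn":[0,0,0]},{"jaw":0,"slide":[-0.007,-0.006,0.008],"turn":[0,0,0]},{"jaw":0,"slide":[-0.009,-0.006,0.011],"turn":[0,0,0]},{"jaw":0,"slide":[-0.009,-0.006,0.011],"turn":[0,0,0]}]'
```

```text
time: 20.85
ee_pos: [0.5066, -0.3382, 0.0953]
tcp_rot: [2.689, -0.923, 0.803]
ft_force: [-2.4, 1.0, 5.5]
opening: 0.128
finger_force: 69.6
```

```bash

python3 -m jog '[{"jaw":0.2,"slide":[0,0,0],"turn":[0,0,0]},{"jaw":0.3,"slide":[0,0,0],"turn":[0,0,0]},{"jaw":0.45,"slide":[0,0,0],"turn":[0,0,0]},{"jaw":0.45,"slide":[0,0,0],"turn":[0,0,0]}]'
python3 -m jog '[{"jaw":0.45,"slide":[0,0,-0.06],"turn":[0,0,0]},{"jaw":0.45,"slide":[0,0,-0.15],"turn":[0,0,0]},{"jaw":0.45,"slide":[0,0,-0.3],"turn":[0,0,0]},{"jaw":0.45,"slide":[0,0,-0.45],"turn":[0,0,0]},{"jaw":0.45,"slide":[0,0,-0.6],"turn":[0,0,0]},{"jaw":0.45,"slide":[0,0,-0.8],"turn":[0,0,0]},{"jaw":0.45,"slide":[0,0,-1],"turn":[0,0,0]},{"jaw":0.45,"slide":[0,0,-1],"turn":[0,0,0]},{"jaw":0.45,"slide":[0,0,-1],"turn":[0,0,0]}]'
python3 -c "
from h import *
print(robot.state()['joint_pos'],robot.state()['ft_force'])
b=eyes.read_camera('side')[:,:,::-1][170:384,190:350]
a=eyes.read_camera('top')[:,:,::-1][150:290,160:430]
import cv2
b=cv2.resize(b,None,fx=2.5,fy=2.5,interpolation=cv2.INTER_CUBIC);a=cv2.resize(a,(390,202),interpolation=cv2.INTER_CUBIC)
o=np.zeros((535,790,3),np.uint8);o[:,:400]=b;o[:202,400:]=a
cv2.imwrite('pics/c7.png',o)
"
```

```text
time: 21.35
ee_pos: [0.5064, -0.338, 0.0945]
tcp_rot: [2.69, -0.923, 0.801]
ft_force: [0.2, 0.2, -0.5]
opening: 0.444
finger_force: 0.0
time: 22.48
ee_pos: [0.4412, -0.2869, 0.2213]
tcp_rot: [2.69, -0.922, 0.802]
ft_force: [-0.0, -0.8, -0.1]
opening: 0.448
finger_force: 0.0
[-0.84749463  0.29357288  2.11577361  0.56535183  0.18870236  0.85586847] [-0.0469928  -0.8061404  -0.05279647]
```

View pics/c7.png

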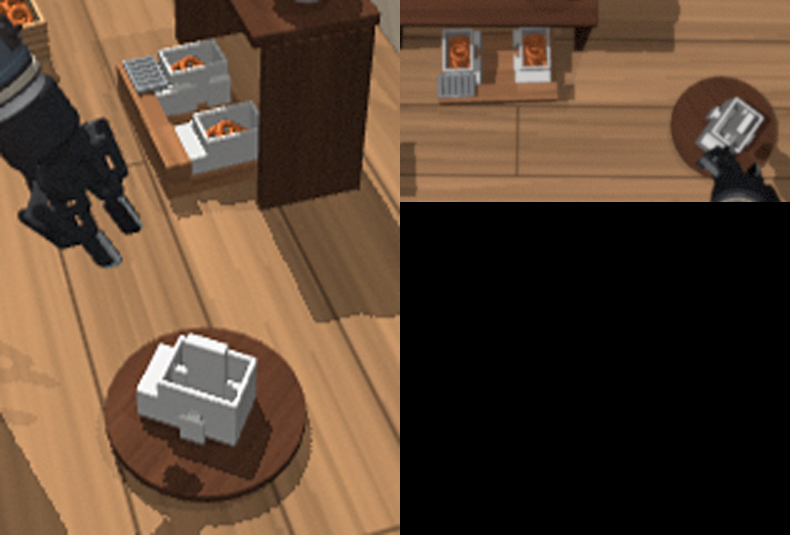

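The bin stands upright in the middle of the tray. The neighbours and the leaf are in place, and the gripper is clear, so I'm handing in.

```bash
python3 -c "
from bench import finish_job
print(finish_job())"
```

```text
the job is handed in; nothing more can be done
None
```

The leaf is slid aside and the middle bin stands upright and released in the middle of the turntable tray, with the neighbours left in place, in about 22.6 s; one risk is that joint 6 briefly read -2.854 against its -2.85 limit before I backed off, and the hand-in returned no verdict.

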